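# Return two setup bars to the sloping stepped rack

## Task

Put the two aluminium setup bars that stand on the bench back in the sloping wooden rack, each in the slot made for its thickness. The slots narrow part-way down: each bar must rest fully home on the step inside its own slot, standing out of the rack just as far as the thin bar does and not poking out past the upper end, for in too wide a slot it sinks past the step. Leave the thin bar in its slot and everything else on the bench where it is.

Things in the scene. Friction and masses are not known exactly. Their poses are not given: they have to be found in the camera images.
- rack: sloping rack of brown wood, fixed, 183 mm wide (own y), 120 deep, 105 high at the back; origin at bench level under its middle, z up; the low side with a dark lip faces the robot (-x). The bed rises away from the robot at 30 degrees; three slots run up it side by side, widest at left (+y), narrowest at right, parted by 36 mm walls. The lip across their low ends stands 12 mm above the steps
- slot_wide (a point): centre of the wide, left slot on its step, where the middle of the thick bar's underside lies when home. x up the slope along the slot (away from the robot), y across it to the left, z straight out, 30 degrees from vertical, leaning to the robot. 33 mm wide for the 28 mm above the step (mouth flares 4 mm a side in the top 7 mm), 25 mm wide for 14 mm below it. Lip's inner face at x = -63; a freed bar may slide to it
- slot_middle (a point): centre of the middle slot on its step, where the middle of the medium bar's underside lies when home. x up the slope along the slot (away from the robot), y across it to the left, z straight out, 30 degrees from vertical, leaning to the robot. 25 mm wide for the 28 mm above the step (mouth flares 4 mm a side in the top 7 mm), 17 mm wide for 14 mm below it. Lip's inner face at x = -63; a freed bar may slide to it
- slot_narrow (a point): centre of the narrow, right slot on its step, where the middle of the thin bar's underside lies when home. x up the slope along the slot (away from the robot), y across it to the left, z straight out, 30 degrees from vertical, leaning to the robot. 17 mm wide for the 28 mm above the step (mouth flares 4 mm a side in the top 7 mm), 9 mm wide for 14 mm below it. Lip's inner face at x = -63; a freed bar may slide to it
- bar_thick: setup bar, plain aluminium block 110 mm long (own x), 30 mm thick (own y), 65 mm high (own z), about 0.58 kg, two dark 15 mm round magnets let in flush low on each large face; origin at the middle of its long narrow underside; starts standing upright on its 110 mm long edge on the bench, in front of the rack, own z up
- bar_medium: setup bar, plain aluminium block 110 mm long (own x), 22 mm thick (own y), 65 mm high (own z), about 0.43 kg, two dark 15 mm round magnets let in flush low on each large face; origin at the middle of its long narrow underside; starts standing upright on its 110 mm long edge on the bench, in front of the rack, own z up
- bar_thin: setup bar, plain aluminium block 110 mm long (own x), 14 mm thick (own y), 65 mm high (own z), about 0.27 kg, two dark 15 mm round magnets let in flush low on each large face; origin at the middle of its long narrow underside; already home in the narrow slot, sticking out 37 mm above the walls as every bar does when home; leave it there
- glue_bottle: white bottle of wood glue with an orange tip, 56 mm across, 190 mm high, standing behind the rack to the left; origin at the middle of its foot
- tape_measure: yellow tape measure 35x95x65 mm, standing to the right of the rack; origin at the middle of its underside
- caliper: caliper 200 mm long lying flat, to the left of the rack; origin at the middle of its underside
Mind the look-alikes: they are no part of the job. What is shaped like the bar_thin but blue is not meant.

How it is judged:
At the end, for the whole second after the job is handed in: Each of the three bars lies at rest in the slot of its thickness, on the step: the middle of its underside within 4 mm of the slot's point across the slot and in height, within 15 mm along the slot, its edges within 0.12 rad of the slot's directions (x of bar_thick in the frame of slot_wide between -0.015 and 0.015 m and y of bar_thick in the frame of slot_wide between -0.004 and 0.004 m and z of bar_thick in the frame of slot_wide between -0.004 and 0.004 m and angle between the z axis of bar_thick and the z axis of slot_wide, either way round below 0.12 rad and angle between the x axis of bar_thick and the x axis of slot_wide, either way round below 0.12 rad and x of bar_medium in the frame of slot_middle between -0.015 and 0.015 m and y of bar_medium in the frame of slot_middle between -0.004 and 0.004 m and z of bar_medium in the frame of slot_middle between -0.004 and 0.004 m and angle between the z axis of bar_medium and the z axis of slot_middle, either way round below 0.12 rad and angle between the x axis of bar_medium and the x axis of slot_middle, either way round below 0.12 rad and x of bar_thin in the frame of slot_narrow between -0.015 and 0.015 m and y of bar_thin in the frame of slot_narrow between -0.004 and 0.004 m and z of bar_thin in the frame of slot_narrow between -0.004 and 0.004 m and angle between the z axis of bar_thin and the z axis of slot_narrow, either way round below 0.12 rad and angle between the x axis of bar_thin and the x axis of slot_narrow, either way round below 0.12 rad and linear speed of each of bar_thick, bar_medium below 0.01 m/s); the robot touches nothing.
It fails at once if the thin bar is moved by more than 20 mm (distance of bar_thin from where it was at the start of the episode above 0.02 m).
It fails at once if the glue bottle is moved by more than 20 mm (distance of glue_bottle from where it was at the start of the episode above 0.02 m).
It fails at once if the tape measure is moved by more than 20 mm (distance of tape_measure from where it was at the start of the episode above 0.02 m).
It fails at once if the caliper is moved by more than 20 mm (distance of caliper from where it was at the start of the episode above 0.02 m).
It also fails if it takes over 56 s, if anything falls off the work surface, if the arm or the gripper's body presses on something with over 40 N, if the wrist force passes 120 N, or if a joint passes its speed limit or range.

## Robot

A 7-joint arm with a two-finger parallel gripper is mounted at the origin on a cart in front of the work surface, level with it; the furniture and walls round the work are solid. World frame = base frame: x ahead of the robot, y to its left, z up, the work surface at z = 0. Lengths are in m, angles in rad, forces in N, time in s.
With the tool pointing down it reaches from about 0.4 to 0.85 m from the base axis. Payload 10.4 kg.
Tool frame: the origin (TCP) lies between the finger pads; the fingertips stand ahead of it and the grasp point (between the pads) lies 5 mm behind it (manip.tip_extent is the z of the fingertips in the tool frame, in m); z points along the fingers, y is the line along which they close (so a half turn about z gives the same grasp; the last joint's range is limited). The gripper opens to 85 mm and grips with 20 to 120 N. Pads are 22 mm wide; open, the fingers measure 114 mm over their backs; the gripper's body (76 mm by 85 mm) begins 54 mm behind the grasp point. The pads swing forward as they close: fully open they stand 13 mm farther back than shut.
Start: joints at [1.211, 0.332, -0.065, 1.46, 0.022, 1.35, -0.088], TCP at [0.207, -0.59, 0.245] pointing down, gripper open.
Joint ranges: [-2.6, 2.6], [-0.5, 2.12], [-1.47, 1.34], [0.16, 2.42], [-1.27, 4.41], [0.06, 2.06], [-2.6, 2.6]. Speed limits (rad/s): [2.22, 2.22, 2.79, 2.79, 3.14, 3.14, 3.14].

## Interface

Orientations are given as a unit quaternion [x, y, z, w].
In Python, from workcell import status, viewer, manip gives the robot as it stands.
- The arm moves only by the tool play_rows, never from a script. Its argument "plan" is one flat list of numbers, 7 for each row, row after row: the turn, a rotation vector about the tool's x, y, z in degrees, then the shift along the tool's x, y, z in m, then the opening, from 0 (shut) to 1 (fully open). In form: [ax, ay, az, dx, dy, dz, grip, ax, ay, az, dx, dy, dz, grip, ...]. A call has 1 to 20 rows; each row is the pose to reach, as a shift and turn from the pose commanded when the call began, along the tool's axes at that moment; what a row does not reach only later rows make up. A row lasts 1/8 s, in which the tool goes at most 62.5 mm and 10.7 degrees, less where a joint would pass 70% of its speed; a pose out of reach is approached as far as the arm can. A call with a gripper value outside its range is refused whole. The fingers move at their own pace and stop on an object; "squeeze" is the grip in N (left out, the last holds). Time passes only in rows, so rows that repeat a pose let the fingers close. It gives the time, the measured TCP pose, the force, the opening and the grip force at its end, in the units of the state.
- status.get_obs(): the state, without advancing time (a new reading comes with each control period).
- viewer.camera(name): name is "scene" or "top" or "wrist"; returns the picture (420x560x3 uint8, red, green, blue); there is no depth.
- viewer.camera_model(name): a dict with "fx", "fy", "cx", "cy" (pixels), "R" (3x3) and "t" (3): a world point X has camera coordinates R X + t. Camera axes: x right, y down, z forward; pixel columns grow to the right and rows downward; lengths in m; the calibration is good to about 2 mm. A picture is of the moment at which its call begins: read the wrist's pose just before it. camera_model takes no time and is no camera call; for the wrist camera it gives the pose at the moment of the call.
- manip.hand_in(): hands the job in; it is judged then, once.
The state is a dict: "clock": time; "joint_pos": joint angles; "joint_velocities": joint speeds; "tau": joint torques, N m; "position": TCP position; "ee_rot": TCP orientation; "ft_force": force on the tool from outside, world axes, zero at the start; "torque": the same for the moment, N m; "grip_width": opening from 0.0 (shut) to 1.0 (fully open); "grasp_force": force on a finger pad.
Only numpy, scipy, OpenCV 4.12 (cv2) and the standard library are available. Lean on these libraries where they do the work, as an engineer would, in place of code of your own. Each camera call takes 0.05 s, during which the arm holds its last target. There are 200 camera calls.

## Working session

There is one attempt and no reset: what is moved stays moved. The work goes in short steps, Python scripts to look and compute and a tool call to move; the robot and the scene stay as the last step left them, time stands still between calls to the robot, and variables do not carry over. Pictures are saved under pics/ and viewed, at most 10 in all, crops included, and the job is handed in when it is done.

Besides the shell and the picture viewer there is one more tool, called after "Emit:" as name(argument=value, ...), one argument or row to a line, values as JSON. play_rows: Moves the arm, as the interface text tells. Its arguments: {"type":"object","properties":{"plan":{"type":"array","items":{"type":"number"}},"squeeze":{"type":"number"}},"required":["plan"]}

```bash
mkdir -p pics
python3 - <<'E'
from workcell import status, viewer, manip
import cv2,numpy as np
o=status.get_obs();print(o, manip.tip_extent)
for n in("scene","top"):
    im=viewer.camera(n);cv2.imwrite(f"pics/{n}0.png",im[:,:,::-1]);np.save(f"{n}0.npy",im)
    m=viewer.camera_model(n);print(n,m)
E
```

```text
{'clock': 0.0, 'joint_pos': array([ 1.21138034,  0.33286716, -0.06470491,  1.46097187,  0.02163159,
        1.3498983 , -0.08849855]), 'joint_velocities': array([ 1.59056137e-03,  1.69984404e-03, -2.14442514e-03,  1.64346610e-03,
       -3.30523994e-04, -8.88170536e-05, -1.24680028e-04]), 'tau': array([-4.72355605e-04, -6.25442362e+01,  4.88822884e-02, -3.91600370e+01,
        1.62223406e-02,  9.89093125e-03, -7.57779981e-05]), 'position': array([ 0.20641888, -0.58953916,  0.2445043 ]), 'ee_rot': array([ 9.85849693e-01,  1.67630124e-01, -1.69238332e-04, -7.04006340e-04]), 'ft_force': array([0.03804268, 0.25286053, 0.30256913]), 'torque': array([ 0.01824833, -0.03664863,  0.04650622]), 'grasp_force': 0.0, 'grip_width': 0.9987724886674524} 0.014
scene {'fx': 380.79980764720267, 'fy': 380.79980764720267, 'cx': 277.4356827906266, 'cy': 213.19778889773863, 'R': array([[-0.61605809, -0.7876918 ,  0.00374937],
       [-0.59435308,  0.4617126 , -0.65845721],
       [ 0.51693021, -0.40787634, -0.75260883]]), 't': array([0.30194852, 0.4613832 , 0.53468636])}
top {'fx': 421.86986250931284, 'fy': 421.86986250931284, 'cx': 284.7155251575213, 'cy': 206.09847048384867, 'R': array([[ 2.20002315e-02, -9.99752086e-01,  3.42880578e-03],
       [-9.82913474e-01, -2.22563451e-02, -1.82717697e-01],
       [ 1.82748711e-01,  6.49612221e-04, -9.83159441e-01]]), 't': array([-0.09581256,  0.60136927,  0.80296746])}
```

View pics/scene0.png

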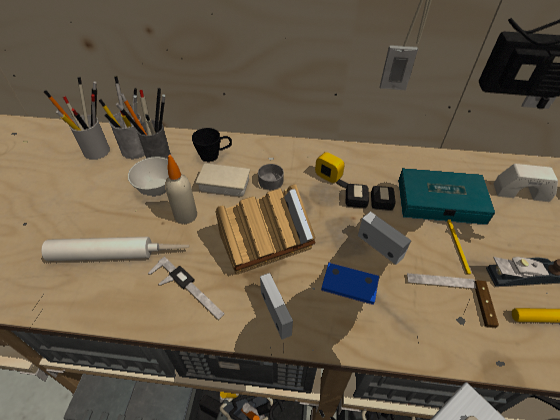

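View pics/top0.png

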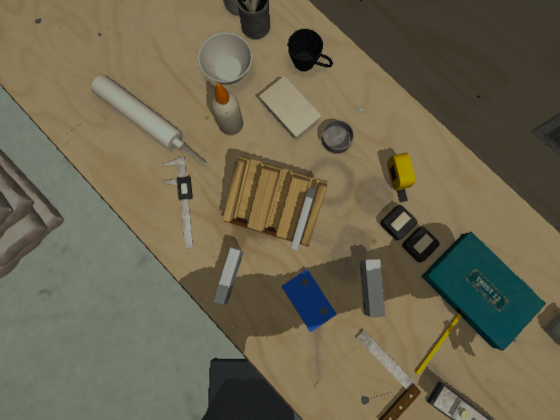

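The scene picture shows two bars standing at (277,305) and (383,238), and the blue look-alike lying at (350,283). In the top picture the bars are at (228,275) and (373,288), the rack at (275,200) and the thin bar at (304,217). I'll zoom in and measure.

```bash
cat > h.py <<'E'
import numpy as np,cv2
from workcell import viewer
def ray(m,uv):
    d=np.array([(uv[0]-m['cx'])/m['fx'],(uv[1]-m['cy'])/m['fy'],1.])
    return -m['R'].T@m['t'], m['R'].T@d
def onz(m,uv,z):
    c,d=ray(m,uv); return c+d*(z-c[2])/d[2]
def proj(m,X):
    p=m['R']@np.asarray(X)+m['t']; return np.array([m['fx']*p[0]/p[2]+m['cx'],m['fy']*p[1]/p[2]+m['cy']])
E
python3 - <<'E'
from h import *
im=np.load('top0.npy')[:,:,::-1].copy(); m=viewer.camera_model('top')
hsv=cv2.cvtColor(im,cv2.COLOR_BGR2HSV)
for nm,(x0,y0,x1,y1) in dict(L=(205,240,250,312),R=(350,250,395,325),thin=(288,178,322,255)).items():
    s=hsv[y0:y1,x0:x1]
    for thr in (0,130):
        k=((s[:,:,1]<50)&(s[:,:,2]>(thr or 60))).astype(np.uint8)
        cs,_=cv2.findContours(k,0,2);c=max(cs,key=cv2.contourArea)+[x0,y0]
        r=cv2.minAreaRect(c.astype(np.float32)); b=cv2.boxPoints(r)
        W=np.array([onz(m,p,.065) for p in b])
        print(nm,thr,cv2.contourArea(c),np.round(r[1],1),b.round(1).tolist(),W[:,:2].round(3).tolist())
c=im[150:325,205:405]; cv2.imwrite('pics/crop0.png',cv2.resize(c,None,fx=3.4,fy=3.4,interpolation=cv2.INTER_CUBIC))
E
```

```text
L 0 693.0 [14.6 57.8] [[212.39999389648438, 301.6000061035156], [229.60000610351562, 246.39999389648438], [243.5, 250.6999969482422], [226.3000030517578, 305.8999938964844]] [[0.411, 0.053], [0.518, 0.025], [0.51, -0.003], [0.404, 0.026]]
L 130 345.0 [10.3 37.8] [[218.5, 283.5], [229.60000610351562, 247.39999389648438], [239.5, 250.5], [228.39999389648438, 286.6000061035156]] [[0.446, 0.043], [0.516, 0.025], [0.511, 0.005], [0.44, 0.024]]
R 0 806.0 [57.8 15.3] [[364.6000061035156, 259.1000061035156], [379.79998779296875, 257.79998779296875], [384.79998779296875, 315.3999938964844], [369.5, 316.70001220703125]] [[0.499, -0.242], [0.502, -0.272], [0.392, -0.279], [0.389, -0.25]]
R 130 108.0 [10. 14.] [[366.0, 260.0], [380.0, 260.0], [380.0, 270.0], [366.0, 270.0]] [[0.497, -0.245], [0.498, -0.272], [0.479, -0.272], [0.478, -0.244]]
thin 0 426.0 [ 8.  63.4] [[289.79998779296875, 248.1999969482422], [307.8999938964844, 187.39999389648438], [315.5, 189.60000610351562], [297.5, 250.5]] [[0.517, -0.094], [0.641, -0.128], [0.637, -0.144], [0.513, -0.11]]
thin 130 290.0 [ 6.5 53.9] [[290.3999938964844, 248.3000030517578], [305.70001220703125, 196.60000610351562], [311.8999938964844, 198.5], [296.6000061035156, 250.1999969482422]] [[0.517, -0.095], [0.622, -0.124], [0.619, -0.137], [0.514, -0.108]]
```

View pics/crop0.png

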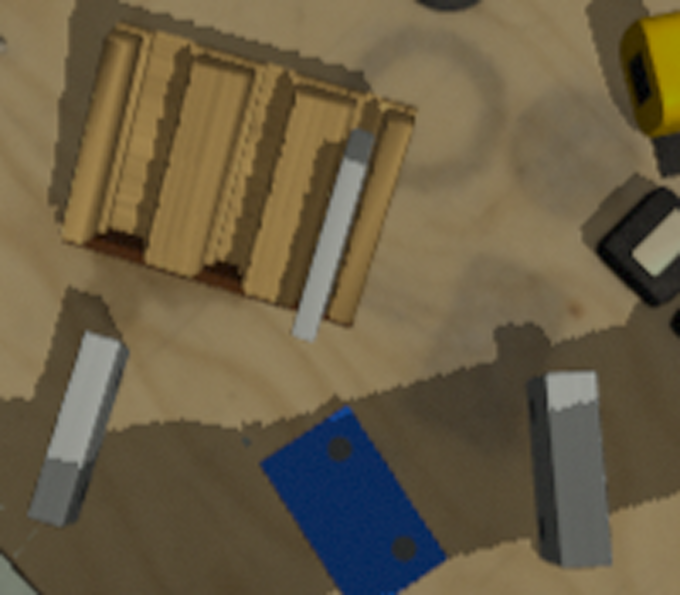

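The crop shows the right bar as thick (top face about 50 px wide) and the left bar as medium (about 38 px wide). The rack's upper corners are at about (118,22) and (415,107), its front corners at about (63,240) and (350,326).

```bash
cat >> h.py <<'E'
from scipy.spatial.transform import Rotation as Ro
def go(p,q,tp,tR):
    "turn (deg) and shift in tool axes from pose p,q to target"
    R=Ro.from_quat(q); return np.round((R.inv()*tR).as_rotvec(degrees=True),2), np.round(R.inv().apply(np.asarray(tp)-p),4)
def down(yaw): return Ro.from_euler('z',yaw,degrees=True)*Ro.from_euler('x',180,degrees=True)
E
python3 - <<'E'
from h import *
m=viewer.camera_model('top'); s=viewer.camera_model('scene')
f=lambda x,y:(x/3.4+205-.35,y/3.4+150-.35)
def show(n,P):
    print(n,np.round(P,4).tolist())
bl,br=onz(m,f(118,22),.105),onz(m,f(415,107),.105)
fl,fr=onz(m,f(63,240),.036),onz(m,f(350,326),.036)
d=lambda a,b:(round(np.linalg.norm(b-a),4),round(np.degrees(np.arctan2(*(b-a)[1::-1])),2))
show('rack',[bl,br,fl,fr]);print('back',d(br,bl),'front',d(fr,fl),'L',d(fl,bl),'R',d(fr,br), 'mid',(bl+br+fl+fr)/4)
T=[onz(m,f(*p),.065) for p in((547,373),(597,371),(610,565),(560,567))]
print('thick',d(T[0],T[1]),d(T[3],T[0]),d(T[2],T[1]),np.mean(T,0))
M=[onz(m,f(*p),.065) for p in((85,331),(117,341),(67,524),(30,514))]
print('med',d(M[0],M[1]),d(M[3],M[0]),d(M[2],M[1]),np.mean(M,0))
for X in list(T)+list(M)+[bl,br,fl,fr]: print(proj(s,X).round(0),end=' ')
im=np.load('scene0.npy')[190:345,210:420,::-1]; cv2.imwrite('pics/crop1.png',cv2.resize(im,None,fx=3.8,fy=3.8,interpolation=cv2.INTER_CUBIC))
E
```

```text
rack [[0.6917, 0.0086, 0.105], [0.6452, -0.1627, 0.105], [0.5744, 0.0442, 0.036], [0.526, -0.131, 0.036]]
back (np.float64(0.1775), np.float64(74.83)) front (np.float64(0.1818), np.float64(74.56)) L (np.float64(0.1407), np.float64(-16.9)) R (np.float64(0.1414), np.float64(-14.88)) mid [ 0.6093151  -0.06020643  0.0705    ]
thick (np.float64(0.029), np.float64(-86.46)) (np.float64(0.109), np.float64(3.12)) (np.float64(0.109), np.float64(2.75)) [ 0.44513326 -0.26096411  0.065     ]
med (np.float64(0.0196), np.float64(-105.95)) (np.float64(0.1077), np.float64(-14.21)) (np.float64(0.1069), np.float64(-12.99)) [0.46212425 0.02779412 0.065     ]
[362. 218.] [370. 211.] [410. 241.] [402. 248.] [259. 276.] [269. 273.] [293. 319.] [282. 324.] [216. 206.] [292. 184.] [236. 270.] [315. 243.]
```

View pics/crop1.png

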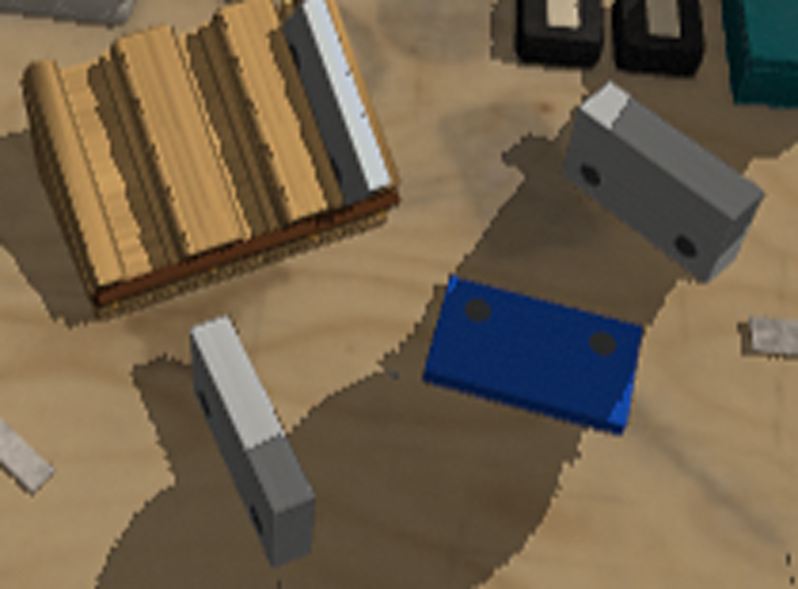

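The scene crop agrees: the thick bar is upper right, the medium lower left, and the front corners of the rack reproject within 2 px. The rack's depth and width match the given sizes, with yaw ≈ -15.4° and origin ≈ (0.609,-0.060). The thin bar's predicted low end (0.515,-0.102) matches the measured one.

Run:
```python
from h import *
from workcell import status
o=status.get_obs()
print(go(o['position'],o['ee_rot'],[.445,-.261,.2],down(3)))
```

```text
(array([-7.00e-02,  1.00e-02,  1.63e+01]), array([ 0.3338, -0.2312,  0.0449]))
```

Emit:
play_rows(
  plan=[0, 0, 16.3, 0.334, -0.231, 0.045, 1, 0, 0, 16.3, 0.334, -0.231, 0.045, 1, 0, 0, 16.3, 0.334, -0.231, 0.045, 1, 0, 0, 16.3, 0.334, -0.231, 0.045, 1, 0, 0, 16.3, 0.334, -0.231, 0.045, 1, 0, 0, 16.3, 0.334, -0.231, 0.045, 1, 0, 0, 16.3, 0.334, -0.231, 0.045, 1, 0, 0, 16.3, 0.334, -0.231, 0.045, 1, 0, 0, 16.3, 0.334, -0.231, 0.045, 1, 0, 0, 16.3, 0.334, -0.231, 0.045, 1, 0, 0, 16.3, 0.334, -0.231, 0.045, 1, 0, 0, 16.3, 0.334, -0.231, 0.045, 1],
)

```text
clock: 1.6
position: [0.4452, -0.262, 0.2004]
ee_rot: [1.0, 0.026, 0.0, 0.0]
ft_force: [0.3, -0.2, -0.5]
grip_width: 1.001
grasp_force: 0.0
```

Run:
```python
from h import *
from workcell import status
o=status.get_obs();print(o['position'],Ro.from_quat(o['ee_rot']).as_euler('xyz',degrees=True),o['ft_force'],o['clock'],np.abs(o['joint_velocities']).max())
m=viewer.camera_model('wrist');im=viewer.camera('wrist');np.save('w1.npy',im)
import json;json.dump({k:np.asarray(v).tolist() for k,v in m.items()},open('w1.json','w'))
T=[(.4999,-.2424),(.5017,-.2716),(.389,-.279),(.389,-.25)]
c=im[:,:,::-1].copy()
print([proj(m,[*t,.065]).round().tolist() for t in T])
cv2.imwrite('pics/w1.png',c)
```

```text
[ 0.44521471 -0.26196972  0.20035675] [ 1.79990392e+02 -4.12527356e-03  2.94804349e+00] [ 0.27964175 -0.24631766 -0.51401867] 1.6 0.0032307199776327364
[[259.0, 138.0], [296.0, 137.0], [295.0, 265.0], [263.0, 263.0]]
```

View pics/w1.png

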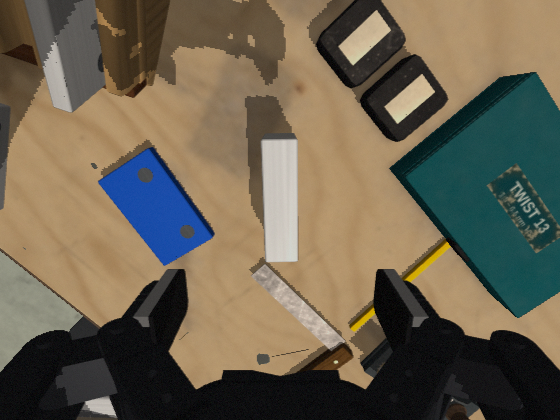

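The wrist view shows the thick bar's bright top face, with corners at about (262,139), (296,139), (298,261) and (265,261).

Run:
```python
from h import *
import json
from workcell import status
m={k:np.array(v) for k,v in json.load(open('w1.json')).items()}
im=np.load('w1.npy');g=cv2.cvtColor(im,cv2.COLOR_RGB2HSV)[120:280,240:320]
k=((g[:,:,1]<40)&(g[:,:,2]>170)).astype(np.uint8)
c=max(cv2.findContours(k,0,2)[0],key=cv2.contourArea)+[240,120]
b=cv2.boxPoints(cv2.minAreaRect(c.astype(np.float32)));print(b.round(1).tolist())
W=np.array([onz(m,p,.065) for p in b]);print(W.round(4).tolist(),W.mean(0))
d=[W[i]-W[i-1] for i in range(4)];print([(np.linalg.norm(x).round(4),np.degrees(np.arctan2(x[1],x[0])).round(1)) for x in d])
o=status.get_obs();C=W.mean(0);C[2]=.054
print(go(o['position'],o['ee_rot'],C,down(3)))
```

```text
[[262.0, 140.0], [297.0, 140.0], [297.0, 261.0], [262.0, 261.0]]
[[0.4981, -0.2448, 0.065], [0.4996, -0.2728, 0.065], [0.3928, -0.2802, 0.065], [0.3911, -0.2487, 0.065]] [ 0.44539931 -0.26158629  0.065     ]
[(np.float64(0.107), np.float64(2.1)), (np.float64(0.0281), np.float64(-86.9)), (np.float64(0.107), np.float64(-176.0)), (np.float64(0.0316), np.float64(93.0))]
(array([ 0.01, -0.  , -0.04]), array([ 1.000e-04, -2.000e-04,  1.464e-01]))
```

Emit:
play_rows(
  plan=[0, 0, 0, 0, 0, 0.06, 1, 0, 0, 0, 0, 0, 0.11, 1, 0, 0, 0, 0, 0, 0.146, 1, 0, 0, 0, 0, 0, 0.146, 1, 0, 0, 0, 0, 0, 0.146, 0, 0, 0, 0, 0, 0, 0.146, 0, 0, 0, 0, 0, 0, 0.146, 0, 0, 0, 0, 0, 0, 0.146, 0, 0, 0, 0, 0, 0, 0.146, 0, 0, 0, 0, 0, 0, 0.146, 0, 0, 0, 0, 0, 0, 0.146, 0, 0, 0, 0, 0, 0, 0.146, 0],
  squeeze=70,
)

```text
clock: 3.15
position: [0.4463, -0.2619, 0.0557]
ee_rot: [1.0, 0.026, 0.001, 0.001]
ft_force: [-0.9, 2.2, 8.4]
grip_width: 0.336
grasp_force: 70.3
```

Run:
```python
from workcell import status,manip
o=status.get_obs();print(o,manip.tip_extent)
```

```text
{'clock': 3.15, 'joint_pos': array([ 0.71638335,  0.31260265, -0.30996017,  1.92933915,  0.11915866,
        0.91497656, -1.17063747]), 'joint_velocities': array([ 0.00175749, -0.00124195, -0.00064332,  0.00040384, -0.0005973 ,
        0.00060378,  0.00035434]), 'tau': array([ 1.34601351e-01, -4.88018811e+01, -2.30650596e+00, -2.98119217e+01,
        1.02193127e-01, -6.34842385e-01,  6.96433257e-03]), 'position': array([ 0.44625896, -0.26189011,  0.05572851]), 'ee_rot': array([9.99657844e-01, 2.61349150e-02, 8.64413890e-04, 6.42900536e-04]), 'ft_force': array([-0.94608512,  2.16253086,  8.3514511 ]), 'torque': array([ 0.15908368,  0.40595248, -0.00901825]), 'grasp_force': 70.26868343353271, 'grip_width': 0.33571165297070266} 0.014
```

```bash
cat >> h.py <<'E'
yaw=-15.4; RZ=Ro.from_euler('z',yaw,degrees=True)
RS=RZ*Ro.from_euler('y',-30,degrees=True); RT=RS*Ro.from_euler('x',180,degrees=True)
O=np.array([.6093,-.0602,0.])
SW=O+RZ.apply([0,.057,.038]); SM=O+RZ.apply([0,-.008,.038])
def tcp(S,h,dx=0,hg=.0555): return S+RS.apply([dx,0,hg+h])
E
python3 - <<'E'
from h import *
from workcell import status
m=viewer.camera_model('top');print('bottle',onz(m,(232,128),0),SW,SM)
o=status.get_obs();p,q=o['position'],o['ee_rot'];print(p)
H=tcp(SW,.1,.001);A=H.copy();A[2]=.27
for t in(A,H,tcp(SW,.04,.001)):print(t.round(4),go(p,q,t,RT))
E
```

```text
bottle [0.78932513 0.03992699 0.        ] [ 0.6244367  -0.00524656  0.038     ] [ 0.60717555 -0.06791276  0.038     ]
[ 0.44625896 -0.26189011  0.05572851]
[0.5503 0.0152 0.27  ] (array([-4.76, 29.63, 17.99]), array([ 0.1188, -0.271 , -0.2144]))
[0.5503 0.0152 0.1732] (array([-4.76, 29.63, 17.99]), array([ 0.1186, -0.2711, -0.1176]))
[0.5792 0.0072 0.1212] (array([-4.76, 29.63, 17.99]), array([ 0.147 , -0.2617, -0.0656]))
```

Emit:
play_rows(
  plan=[0, 0, 0, 0, 0, -0.05, 0, 0, 0, 0, 0, 0, -0.1, 0, 0, 0, 0, 0, 0, -0.15, 0, 0, 0, 0, 0, 0, -0.2, 0, -0.8, 4.9, 3, 0.02, -0.045, -0.214, 0, -1.6, 9.9, 6, 0.04, -0.09, -0.214, 0, -2.4, 14.8, 9, 0.06, -0.135, -0.214, 0, -3.2, 19.8, 12, 0.08, -0.18, -0.214, 0, -4, 24.7, 15, 0.1, -0.225, -0.214, 0, -4.76, 29.63, 18, 0.119, -0.271, -0.214, 0, -4.76, 29.63, 18, 0.119, -0.271, -0.16, 0, -4.76, 29.63, 18, 0.119, -0.271, -0.118, 0, -4.76, 29.63, 18, 0.119, -0.271, -0.118, 0, -4.76, 29.63, 18, 0.119, -0.271, -0.118, 0, -4.76, 29.63, 18, 0.119, -0.271, -0.118, 0],
)

```text
clock: 5.03
position: [0.5513, 0.0153, 0.1746]
ee_rot: [0.957, -0.13, 0.257, 0.034]
ft_force: [-0.9, -0.2, -4.7]
grip_width: 0.337
grasp_force: 71.6
```

Run:
```python
from h import *
from workcell import status,manip
o=status.get_obs();p,q=o['position'],o['ee_rot'];print(o)
print(go(p,q,tcp(SW,.1,.001),RT))
m=viewer.camera_model('top');a=viewer.camera('top');b=viewer.camera('wrist')
c=lambda im,x0,y0,x1,y1,f:cv2.resize(im[y0:y1,x0:x1,::-1],None,fx=f,fy=f,interpolation=cv2.INTER_CUBIC)
A=c(a,180,140,335,270,4.0)[:, :];print(A.shape);cv2.imwrite('pics/t2.png',A);cv2.imwrite('pics/w2.png',b[:,:,::-1])
for dx in(-.055,.055):
  for dy in(-.015,.015): print(((proj(m,SW+RS.apply([dx,dy,.165]))-[180,140])*4).round(),end='')
```

```text
{'clock': 5.025, 'joint_pos': array([ 0.58147786, -0.03771326, -0.8148173 ,  2.12713972,  0.38809713,
        0.60911966, -2.35140372]), 'joint_velocities': array([-0.00171744,  0.00143861, -0.00206256,  0.00731173,  0.00964925,
       -0.00345188, -0.00808152]), 'tau': array([  0.0415276 , -27.95629799,   0.96733466, -39.62043285,
         1.40541997,  -2.49852195,   0.04160995]), 'position': array([0.55127094, 0.01532405, 0.17457162]), 'ee_rot': array([ 0.95701644, -0.12986322,  0.25705985,  0.0342827 ]), 'ft_force': array([-0.90959757, -0.1968616 , -4.71771332]), 'torque': array([0.28257792, 1.09511515, 0.04213284]), 'grasp_force': 71.61059975624084, 'grip_width': 0.33734171189293516}
(array([-0.04, -0.06, -0.07]), array([-0.0015,  0.0004,  0.0008]))
(520, 620, 3)
[193. 461.][129. 441.][247. 233.][179. 212.]
```

View pics/w2.png

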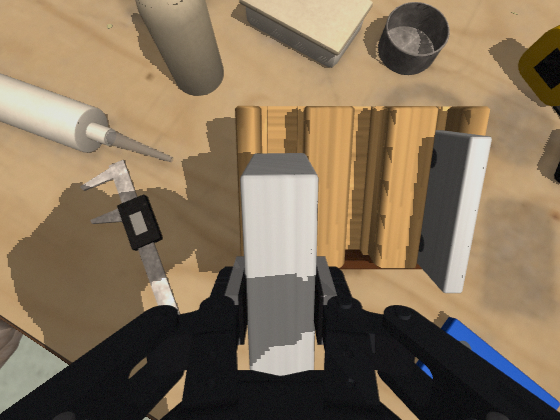

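The wrist view looks straight along the slot, with the thick bar held straight above the wide slot. The rack's back edge runs from column 236 to 490 at row 107, and the wall between the wide and middle slots spans about 305 to 352. I'll compare this with the predicted projection.

Run:
```python
from h import *
m=viewer.camera_model('wrist')
P=lambda x,y,z: proj(m,O+RZ.apply([x,y,z])).round(1)
for y in(.0915,.0775,.0365,.0085,-.0245,-.0525,-.0775,-.0915): print(y,P(.06,y,.105),P(-.06,y,.0357))
im=cv2.imread('pics/w2.png'); 
g=cv2.GaussianBlur(cv2.cvtColor(im,cv2.COLOR_BGR2GRAY),(1,5),0).astype(int)
for r in(115,130,145,240): 
    d=np.abs(g[r,2:]-g[r,:-2]);print(r,[ (c+1,int(g[r,c+2]-g[r,c])) for c in range(220,500) if d[c]>14 and d[c]>=d[c-1] and d[c]>d[c+1]])
# bar top face left/right columns & bar bottom prediction at current pose
for x in(-.055,.055): print([proj(m,SW+RS.apply([x+.0,y,z])).round() for y in(-.015,.015) for z in (.165,)])
```

```text
0.0915 [235.2 100. ] [241.6 266.3]
0.0775 [253.8 100. ] [257.5 266.3]
0.0365 [308.4 100.1] [304.1 266.4]
0.0085 [345.7 100.1] [335.9 266.5]
-0.0245 [389.6 100.2] [373.4 266.5]
-0.0525 [426.9 100.2] [405.2 266.6]
-0.0775 [460.3 100.2] [433.6 266.6]
-0.0915 [478.9 100.3] [449.6 266.6]
115 [(235, -97), (237, 16), (243, 16), (246, 17), (249, 17), (254, -28), (259, -33), (261, 83), (266, -54), (268, 45), (284, -50), (298, 19), (303, -33), (306, 40), (309, 36), (351, -44), (354, 56), (357, -72), (370, -30), (372, 22), (389, 23), (395, 91), (437, -87), (447, -49), (470, 45), (489, -39)]
130 [(235, -42), (237, 23), (240, 18), (247, 17), (250, 16), (255, -27), (259, -32), (261, 85), (266, -56), (268, 39), (285, -76), (303, -33), (306, 31), (309, 72), (350, -44), (353, 54), (357, -55), (368, -28), (371, 20), (388, 31), (391, 30), (393, 31), (435, -76), (445, -29), (468, 16), (486, -33)]
145 [(236, -33), (238, 32), (241, 18), (248, 17), (255, -29), (259, -27), (262, 81), (266, -57), (268, 35), (283, -72), (303, -29), (305, 39), (308, 39), (349, -45), (352, 49), (355, -77), (367, -30), (369, 19), (389, 31), (392, 32), (418, -21), (421, -53), (432, -31), (470, 71), (490, -92)]
240 [(239, -28), (244, 71), (316, -55), (346, 44), (349, -75), (359, -27), (362, 22), (368, -44), (377, 33), (382, 30), (408, -79), (419, -65), (423, 31), (452, 80), (471, -57)]
[array([312., 404.]), array([249., 404.])]
[array([321., 176.]), array([241., 176.])]
```

View pics/t2.png

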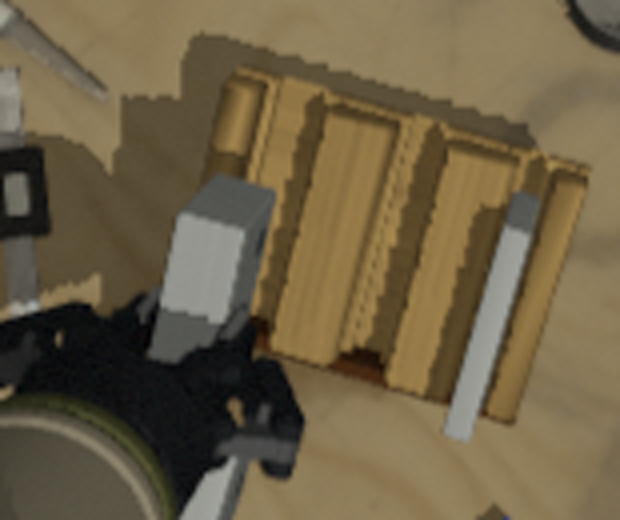

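The top crop shows the bar over the wide slot, the rack's back corners at (240,68) and (590,165), and the thin bar's low end at (458,436). The wrist view puts the rack's right side about 10 px away from the prediction, so I'll triangulate a few points seen in both views.

Run:
```python
from h import *
mt,mw=viewer.camera_model('top'),viewer.camera_model('wrist')
print('cam',(-mw['R'].T@mw['t']).round(3),mw['fx'])
Pm=lambda m:np.array([[m['fx'],0,m['cx']],[0,m['fy'],m['cy']],[0,0,1]])@np.c_[m['R'],m['t']]
t=lambda x,y:(x/4+180-.4,y/4+140-.4)
pts=dict(bl=(t(238,68),(236,106),(.06,.0915,.105)),br=(t(590,165),(489,107),(.06,-.0915,.105)),fl2=(t(270,350),None,None),
 thinhi=(t(525,193),(464,134),None),thinlo=(t(458,438),(454,291),None))
SN=O+RZ.apply([0,-.065,.038])
for n,(a,b,r) in pts.items():
    if b is None: continue
    X=cv2.triangulatePoints(Pm(mt),Pm(mw),np.float64(a).reshape(2,1),np.float64(b).reshape(2,1));X=(X[:3]/X[3]).ravel()
    E=O+RZ.apply(r) if r else SN+RS.apply([.055 if 'hi' in n else -.055,0,.065])
    print(n,'tri',X.round(4),'exp',E.round(4),'rack',RZ.inv().apply(X-O).round(4),'res',(proj(mt,X)-a).round(1),(proj(mw,X)-b).round(1),'pred',proj(mt,E).round(1),np.round(a,1),proj(mw,E).round(1))
```

```text
cam [0.554 0.015 0.323] 322.34687735141335
bl tri [0.6961 0.0116 0.0883] exp [0.6914 0.0121 0.105 ] rack [0.0646 0.0922 0.0883] res [-0.3 -0.1] [1.3 0.2] pred [237.6 156.2] [239.1 156.6] [235.2 100. ]
br tri [ 0.64   -0.1633  0.1124] exp [ 0.6428 -0.1643  0.105 ] rack [ 0.0569 -0.0912  0.1124] res [0.3 2. ] [-3.8 -8.5] pred [327.6 182.3] [327.1 180.8] [478.9 100.3]
thinhi tri [ 0.6229 -0.1315  0.1214] exp [ 0.6066 -0.1269  0.1218] rack [ 0.0321 -0.0651  0.1214] res [0.2 2.3] [ -3.9 -10.2] pred [308.5 198.5] [310.8 187.8] [463.2 146.8]
thinlo tri [ 0.5143 -0.1025  0.0868] exp [ 0.6066 -0.1269  0.1218] rack [-0.0803 -0.066   0.0868] res [ 0.1 -0.2] [-0.3  1.2] pred [308.5 198.5] [294.1 249.1] [463.2 146.8]
```

Run:
```python
from h import *
from scipy.optimize import least_squares as LS
mt,mw,ms=[viewer.camera_model(n) for n in('top','wrist','scene')]
def box(im,x0,y0,x1,y1,v):
    g=cv2.cvtColor(np.ascontiguousarray(im[y0:y1,x0:x1]),cv2.COLOR_BGR2HSV)
    k=((g[:,:,1]<45)&(g[:,:,2]>v)).astype(np.uint8)
    c=max(cv2.findContours(k,0,2)[0],key=cv2.contourArea)+[x0,y0]
    b=cv2.boxPoints(cv2.minAreaRect(c.astype(np.float32))); b=b[np.argsort(b[:,1])]
    return (b[0]+b[1])/2,(b[2]+b[3])/2,cv2.contourArea(c)
ims=[np.load('top0.npy')[:,:,::-1],cv2.imread('pics/w2.png'),np.load('scene0.npy')[:,:,::-1]]
B=[box(ims[0],288,178,322,255,130),box(ims[1],425,120,500,300,150),box(ims[2],280,180,322,250,150)]
for b in B: print([np.round(x,1).tolist() for x in b])
M=[mt,mw,ms]
for i in(0,1):
  for use in((0,2),(0,1),(1,2),(0,1,2)):
    r=LS(lambda X:np.concatenate([proj(M[j],X)-B[j][i] for j in use]),[.57,-.11,.09])
    print('hi' if i==0 else 'lo',use,r.x.round(4),r.fun.round(1))
```

```text
[[308.79998779296875, 197.5], [293.5, 249.3000030517578], 290.0]
[[481.70001220703125, 135.39999389648438], [451.1000061035156, 293.20001220703125], 2838.0]
[[291.8999938964844, 189.3000030517578], [309.79998779296875, 238.5], 249.0]
hi (0, 2) [ 0.6041 -0.1263  0.1423] [ 0.1  0.1 -0.1 -0. ]
hi (0, 1) [ 0.6051 -0.1262  0.1423] [-0.  -0.5  0.1  0.2]
hi (1, 2) [ 0.606  -0.1283  0.1395] [-0.  0.  0. -0.]
hi (0, 1, 2) [ 0.6052 -0.1266  0.1417] [ 0.2 -0.5  0.1  0.3 -0.4 -0.2]
lo (0, 2) [ 0.5133 -0.1012  0.0884] [ 0.  0. -0. -0.]
lo (0, 1) [ 0.5138 -0.1013  0.085 ] [ 0.1 -0.1 -0.   0. ]
lo (1, 2) [ 0.5141 -0.1008  0.0865] [ 0.2 -0.1 -0.5  0.4]
lo (0, 1, 2) [ 0.514 -0.101  0.086] [-0.1 -0.2  0.2 -0.  -0.4  0.5]
```

```bash
cat >> h.py <<'E'
yaw=-15.6; RZ=Ro.from_euler('z',yaw,degrees=True)
RS=RZ*Ro.from_euler('y',-30,degrees=True); RT=RS*Ro.from_euler('x',180,degrees=True)
SN=np.array([.5596,-.1138,.1139])-RS.apply([0,0,.065])
SM=SN+RS.apply([0,.057,0]); SW=SN+RS.apply([0,.122,0])
E
python3 - <<'E'
from h import *
from workcell import status
m=viewer.camera_model('wrist'); print(SN,SM,SW)
P=lambda x,y,z:proj(m,SN+RS.apply([x,y+.065,z])).round(0)
for y in(.0915,.0775,.0365,.0085,-.0245,-.0525,-.0775,-.0915): print(y,P(.06,y,.028),P(.045,y,.028),P(-.04,y,.028))
print(P(-.063,0,.012),P(-.069,0,.012),P(.069,0,.028))
o=status.get_obs();p,q=o['position'],o['ee_rot']
print('now in slot',RS.inv().apply(p-SW))
for h in(.08,.03,0):print(h,go(p,q,tcp(SW,h,.001),RT))
E
```

```text
[ 0.59090278 -0.12253989  0.05760835] [ 0.60623121 -0.06763963  0.05760835] [ 0.623711   -0.00503406  0.05760835]
0.0915 [233. 123.] [234. 145.] [238. 251.]
0.0775 [253. 123.] [253. 145.] [255. 251.]
0.0365 [310. 124.] [309. 145.] [306. 252.]
0.0085 [349. 124.] [348. 145.] [341. 252.]
-0.0245 [395. 124.] [393. 145.] [382. 252.]
-0.0525 [435. 124.] [431. 145.] [416. 252.]
-0.0775 [470. 124.] [466. 146.] [447. 252.]
-0.0915 [489. 124.] [485. 146.] [465. 252.]
[346. 268.] [345. 274.] [362. 111.]
now in slot [-7.30882312e-03  2.72432298e-06  1.38541336e-01]
0.08 (array([-0.13, -0.02,  0.12]), array([0.0083, 0.    , 0.003 ]))
0.03 (array([-0.13, -0.02,  0.12]), array([0.0083, 0.0001, 0.053 ]))
0 (array([-0.13, -0.02,  0.12]), array([0.0083, 0.0002, 0.083 ]))
```

The three-view triangulation gives the thin bar's top edge as 109.9 mm long at 30.5°, and all the wall edges now match within about 3 px. The step is about 20 mm higher than I first assumed. I'll insert in stages.

Emit:
play_rows(
  plan=[0, 0, 0, 0.008, 0, 0, 0, 0, 0, 0, 0.008, 0, 0.03, 0, 0, 0, 0, 0.008, 0, 0.05, 0, 0, 0, 0, 0.008, 0, 0.058, 0, 0, 0, 0, 0.008, 0, 0.064, 0, 0, 0, 0, 0.008, 0, 0.07, 0, 0, 0, 0, 0.008, 0, 0.07, 0],
)

```text
clock: 6.0
position: [0.5908, 0.0041, 0.1164]
ee_rot: [0.957, -0.13, 0.256, 0.035]
ft_force: [-1.7, -2.2, -1.1]
grip_width: 0.334
grasp_force: 72.1
```

Run:
```python
from h import *
from workcell import status
o=status.get_obs();p,q=o['position'],o['ee_rot']
print('now in slot',RS.inv().apply(p-SW),RS.inv().apply(o['ft_force']),o['torque'],(RT.inv()*Ro.from_quat(q)).as_rotvec(degrees=True))
```

```text
now in slot [-1.70717997e-04 -3.51994301e-06  6.80125533e-02] [-1.40500962 -2.56163817 -0.41157042] [-0.14115492  1.364804   -0.42430544] [ 0.09274912 -0.05443078 -0.14771351]
```

Emit:
play_rows(
  plan=[0, 0, 0, 0, 0, 0.004, 0, 0, 0, 0, 0, 0, 0.008, 0, 0, 0, 0, 0, 0, 0.011, 0, 0, 0, 0, 0, 0, 0.013, 0, 0, 0, 0, 0, 0, 0.013, 0],
)

```text
clock: 6.62
position: [0.5999, 0.0021, 0.1125]
ee_rot: [0.956, -0.13, 0.261, 0.036]
ft_force: [-53.5, -1.9, 71.2]
grip_width: 0.332
grasp_force: 85.3
```

Run:
```python
from h import *
from workcell import status
o=status.get_obs();p,q=o['position'],o['ee_rot']
print('now in slot',RS.inv().apply(p-SW),RS.inv().apply(o['ft_force']),o['torque'],(RT.inv()*Ro.from_quat(q)).as_rotvec(degrees=True))
```

```text
now in slot [0.00591096 0.00044422 0.06002172] [ -8.61283434 -16.23575036  87.13940997] [-2.28364156  3.2611281  -1.69754514] [-0.01693344  0.56063546 -0.15579243]
```

Emit:
play_rows(
  plan=[0, 0, 0, 0, 0, -0.003, 0, 0, 0, 0, 0, 0, -0.005, 0, 0, 0, 0, 0, 0, -0.005, 0],
)

```text
clock: 7.0
position: [0.596, 0.0031, 0.1115]
ee_rot: [0.957, -0.13, 0.258, 0.034]
ft_force: [-6.9, -2.2, 17.0]
grip_width: 0.332
grasp_force: 76.0
```

Run:
```python
from h import *
from workcell import status
o=status.get_obs();p,q=o['position'],o['ee_rot']
print('now in slot',RS.inv().apply(p-SW),RS.inv().apply(o['ft_force']),o['torque'],(RT.inv()*Ro.from_quat(q)).as_rotvec(degrees=True))
a=viewer.camera('top');b=viewer.camera('wrist');c=viewer.camera('scene')
w=cv2.resize(c[150:290,180:340,::-1],(480,420),interpolation=cv2.INTER_CUBIC)
cv2.imwrite('pics/s3.png',np.hstack([w,b[:,130:450,::-1]]))
```

```text
now in slot [0.00191768 0.00034301 0.06111161] [ 3.2524964  -3.9816388  17.75589677] [-0.76667471  0.38422838 -0.59637468] [ 0.15032462  0.15610504 -0.1197045 ]
```

View pics/s3.png

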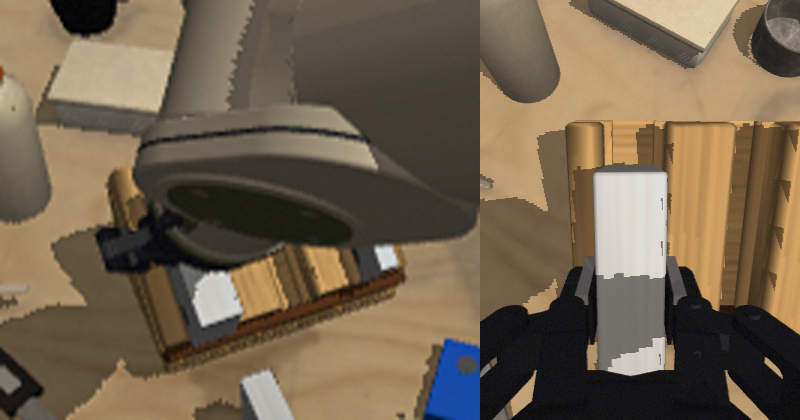

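The thick bar looks seated: in the wrist crop it is parallel to the walls at x≈(595–665), rows 170–370. I'll ease the pressure, release slightly, back off and check it against the thin bar.

Emit:
play_rows(
  plan=[0, 0, 0, 0, 0, -0.001, 0, 0, 0, 0, 0, 0, -0.001, 0.5, 0, 0, 0, 0, 0, -0.001, 0.5, 0, 0, 0, 0, 0, -0.001, 0.5, 0, 0, 0, 0, 0, -0.001, 0.5, 0, 0, 0, 0, 0, -0.02, 0.5, 0, 0, 0, 0, 0, -0.06, 0.55, 0, 0, 0, 0, 0, -0.1, 0.7, 0, 0, 0, 0, 0, -0.15, 1, 0, 0, 0, 0, 0, -0.15, 1, 0, 0, 0, 0, 0, -0.15, 1],
)

```text
clock: 8.52
position: [0.5221, 0.0228, 0.2384]
ee_rot: [0.957, -0.13, 0.256, 0.035]
ft_force: [0.8, -0.2, -0.4]
grip_width: 1.001
grasp_force: 0.0
```

Run:
```python
from h import *
from workcell import status
import json
o=status.get_obs();p,q=o['position'],o['ee_rot']
print('now in slot',RS.inv().apply(p-SW),o['ft_force'],o['clock'])
m=viewer.camera_model('wrist');json.dump({k:np.asarray(v).tolist() for k,v in m.items()},open('w4.json','w'))
a=viewer.camera('top');b=viewer.camera('wrist');c=viewer.camera('scene')
np.save('w4.npy',b);np.save('t4.npy',a);np.save('s4.npy',c)
w=cv2.resize(c[150:290,200:340,::-1],(420,420),interpolation=cv2.INTER_CUBIC)
cv2.imwrite('pics/s4.png',np.hstack([w,b[:,150:530,::-1]]))
```

```text
now in slot [-0.00082968 -0.00054979  0.20920621] [ 0.81914117 -0.19001626 -0.43029902] 8.525
```

View pics/s4.png

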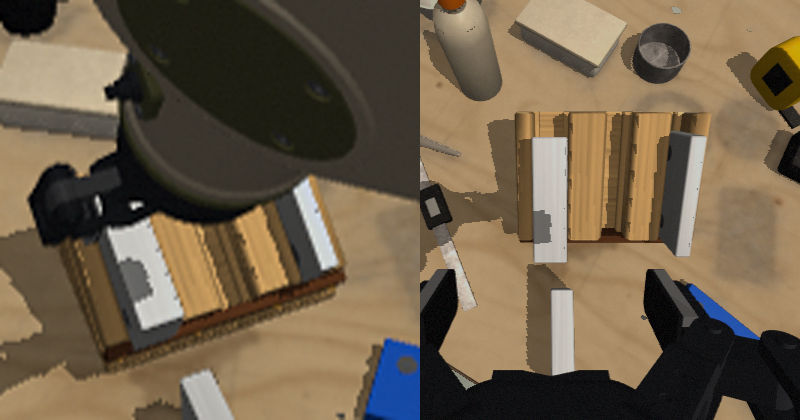

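Run:
```python
from h import *
import json
m={k:np.array(v) for k,v in json.load(open('w4.json')).items()}
im=np.load('w4.npy');g=cv2.cvtColor(im,cv2.COLOR_RGB2GRAY).astype(int)
def edges(c,lo,hi,x=None):
    col=g[lo:hi,c-3:c+4].mean(1);d=np.diff(col);return [(i+lo+.5,int(d[i])) for i in range(len(d)) if abs(d[i])>35]
print('thick',edges(550+150-420,120,280)) 
for c in(552+150-420+5,): print(edges(c,120,280))
for c in(685,690,678): print('thin',c,edges(c+150-420,120,280))
for r in(160,180,200): 
    d=np.diff(g[r,230:460]);print(r,[(i+230.5,int(d[i])) for i in range(len(d)) if abs(d[i])>35])
# prediction if home at x=0 / -.0055
for S,t in((SW,.015),(SN,.007)):
  for x in(-.055,.055): print([proj(m,S+RS.apply([x,y,.065])).round(1).tolist() for y in(t,-t)])
```

```text
thick [(241.5, 35), (261.5, -40)]
[(136.5, 86), (261.5, -43), (262.5, -36)]
thin 685 [(255.5, -38)]
thin 690 []
thin 678 []
160 [(262.5, 54), (296.5, -83), (297.5, -40), (301.5, 56), (334.5, 44), (338.5, -63), (386.5, -57), (417.5, 56), (418.5, 43)]
180 [(247.5, 37), (262.5, 68), (263.5, 36), (296.5, -90), (301.5, 59), (333.5, 46), (337.5, -61), (363.5, 53), (383.5, -63), (414.5, 49), (415.5, 45), (416.5, 38), (430.5, -41)]
200 [(247.5, 38), (262.5, 62), (263.5, 37), (296.5, -107), (337.5, -51), (361.5, 52), (381.5, -63), (412.5, 54), (427.5, -42)]
[[263.7, 256.9], [296.1, 257.1]]
[[262.3, 135.6], [298.6, 135.8]]
[[403.9, 257.7], [419.0, 257.8]]
[[420.0, 136.4], [437.0, 136.5]]
```

The thick bar is in the wide slot (wrist rows 137–262), about 3–5 mm lower along the slope than the thin bar. Its apparent length suggests it may stand a little high. I'll move over the medium bar, which clears the views, and then triangulate.

Run:
```python
from h import *
from workcell import status
o=status.get_obs();p,q=o['position'],o['ee_rot'];print(o['joint_pos'].round(2))
print(go(p,q,[.45,.03,.24],down(-14)))
```

```text
[ 0.36 -0.2  -0.58  2.11  0.2   0.75 -2.2 ]
(array([  0.35, -29.74,  -1.4 ]), array([-0.0605,  0.0121, -0.0378]))
```

Emit:
play_rows(
  plan=[0, -10, 0, -0.02, 0.004, -0.013, 1, 0, -20, -1, -0.04, 0.008, -0.026, 1, 0.35, -29.7, -1.4, -0.06, 0.012, -0.038, 1, 0.35, -29.7, -1.4, -0.06, 0.012, -0.038, 1, 0.35, -29.7, -1.4, -0.06, 0.012, -0.038, 1],
)

```text
clock: 9.3
position: [0.4509, 0.0304, 0.2408]
ee_rot: [0.993, -0.122, 0.003, 0.0]
ft_force: [-0.6, 0.6, 0.1]
grip_width: 0.996
grasp_force: 0.0
```

Run:
```python
from h import *
from workcell import status
import json
o=status.get_obs();p,q=o['position'],o['ee_rot'];print(p,o['joint_velocities'].max())
m=viewer.camera_model('wrist');json.dump({k:np.asarray(v).tolist() for k,v in m.items()},open('w5.json','w'))
a=viewer.camera('top');b=viewer.camera('wrist');c=viewer.camera('scene')
np.save('w5.npy',b);np.save('t5.npy',a);np.save('s5.npy',c)
f=lambda im,x0,y0,x1,y1,s:cv2.resize(im[y0:y1,x0:x1,::-1],s,interpolation=cv2.INTER_CUBIC)
cv2.imwrite('pics/s5.png',np.hstack([np.vstack([f(c,210,180,330,285,(400,350)),f(a,210,145,335,254,(400,250))]),f(b,0,0,560,420,(400,600))[:600]]))
```

```text
[0.45091833 0.03035692 0.24079004] 0.009331309509515334
```

View pics/s5.png

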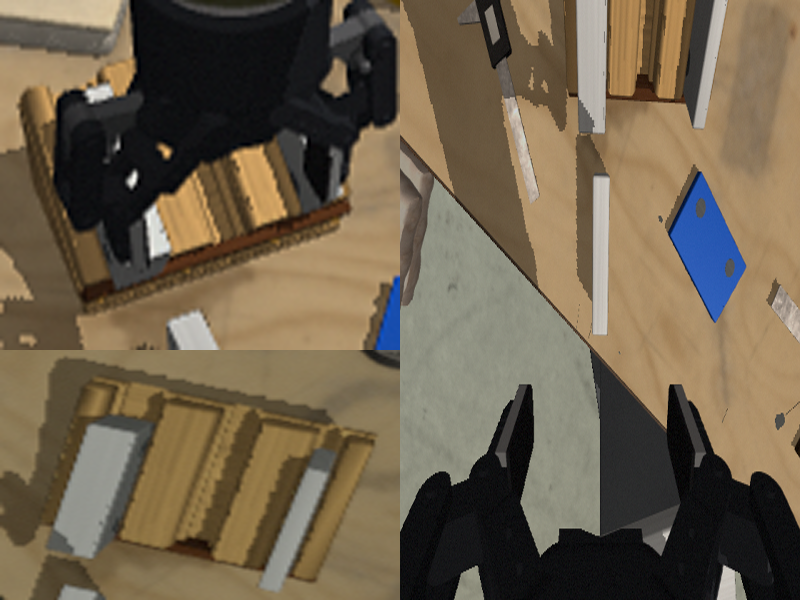

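The composite shows the top view unobstructed, with the thick bar's low end around (72,552) and high end around (115,425) in the panel. In the wrist panel its low end is at row 133 and the thin bar's at row 128. I'll triangulate numerically.

Run:
```python
from h import *
import json
from scipy.optimize import least_squares as LS
L=lambda f:{k:np.array(v) for k,v in json.load(open(f)).items()}
mt,w4,w5=viewer.camera_model('top'),L('w4.json'),L('w5.json')
u=lambda X,Y:np.array([210+X*125/400-.35,145+(Y-350)*109/250-.3])
g5=cv2.cvtColor(np.load('w5.npy'),cv2.COLOR_RGB2GRAY).astype(int)
for r in(20,50): 
    d=np.diff(g5[r,230:470]);print(r,[(i+230.5,int(d[i])) for i in range(len(d)) if abs(d[i])>30])
for c in(265,268,410,412,414,416,418):
    col=g5[60:125,c];d=np.diff(col);print(c,[(i+60.5,int(d[i])) for i in range(len(d)) if abs(d[i])>30])
a=np.load('t5.npy')
g=cv2.cvtColor(a,cv2.COLOR_RGB2HSV)
for (x0,y0,x1,y1) in((220,165,262,240),(288,178,322,255)):
  for v in(110,130,150):
    k=((g[y0:y1,x0:x1,1]<45)&(g[y0:y1,x0:x1,2]>v)).astype(np.uint8)
    c=max(cv2.findContours(k,0,2)[0],key=cv2.contourArea)+[x0,y0];b=cv2.boxPoints(cv2.minAreaRect(c.astype(np.float32)))
    b=b[np.argsort(b[:,1])];print('top',v,cv2.contourArea(c),b.round(1).tolist())
def tri(obs):
    r=LS(lambda X:np.concatenate([proj(m,X)-p for m,p in obs]),[.57,-.0,.1]);return r.x.round(4),r.fun.round(1)
lo_t,hi_t=(u(48,548)+u(95,556))/2,(u(95,417)+u(133,432))/2
print(lo_t,hi_t)
for n,o in dict(lo=[(mt,lo_t),(w4,(280,262))],lo3=[(mt,lo_t),(w4,(280,262)),(w5,(267.5,93))],lo45=[(w4,(280,262)),(w5,(267.5,93))],hi=[(mt,hi_t),(w4,(280,136.5))]).items():
    X,e=tri(o);print(n,X,e,'slot',RS.inv().apply(X-SW).round(4))
```

```text
20 [(247.5, 37), (288.5, -32), (289.5, -67), (295.5, 51), (339.5, -53), (370.5, 52), (394.5, -63), (432.5, 37), (433.5, 37), (451.5, -31)]
50 [(248.5, 50), (249.5, 34), (284.5, -51), (285.5, 65), (288.5, -80), (292.5, 42), (335.5, -55), (364.5, 54), (386.5, -64), (421.5, 33), (422.5, 41), (439.5, -31), (440.5, -32)]
265 [(78.5, -60)]
268 [(81.5, -63), (93.5, 32), (97.5, -47)]
410 [(89.5, 47), (114.5, -57)]
412 [(88.5, -34), (114.5, -58), (123.5, -31)]
414 [(116.5, -58)]
416 [(117.5, -58), (119.5, -37)]
418 [(119.5, -95)]
top 110 758.5 [[237.39999389648438, 176.60000610351562], [252.39999389648438, 180.39999389648438], [223.60000610351562, 231.60000610351562], [238.60000610351562, 235.39999389648438]]
top 130 719.5 [[237.39999389648438, 177.39999389648438], [252.0, 181.0], [223.8000030517578, 231.6999969482422], [238.39999389648438, 235.39999389648438]]
top 150 406.0 [[238.5, 178.10000610351562], [251.60000610351562, 181.39999389648438], [225.3000030517578, 230.8000030517578], [238.5, 234.10000610351562]]
top 110 324.5 [[305.6000061035156, 196.0], [312.3999938964844, 198.0], [289.8999938964844, 248.1999969482422], [296.70001220703125, 250.1999969482422]]
top 130 292.0 [[305.70001220703125, 196.60000610351562], [311.8999938964844, 198.5], [290.3999938964844, 248.3000030517578], [296.6000061035156, 250.1999969482422]]
top 150 123.0 [[307.8999938964844, 197.6999969482422], [311.6000061035156, 198.8000030517578], [293.1000061035156, 247.10000610351562], [296.70001220703125, 248.1999969482422]]
[231.99375 232.772  ] [245.275 177.182]
lo [0.5417 0.0177 0.0938] [-0.   0.1  0.  -0. ] slot [-0.0556 -0.0002  0.0739]
lo3 [0.5413 0.0181 0.0958] [-0.4  0.2 -0.3  0.4  0.4 -0.4] slot [-0.055   0.0001  0.0759]
lo45 [0.5403 0.018  0.1137] [ 0.1  0.3 -0.1 -0.3] slot [-0.0469 -0.0002  0.0918]
hi [ 0.6401 -0.0089  0.1368] [ 0.6  0.7 -0.3 -0.2] slot [0.0542 0.0007 0.0602]
```

The low end comes out about 9 mm high and the high end at or below the level, a pitch of about 6.5°. The bar's low end is resting on the 12 mm lip. I'll regrasp it, level it and set it a few mm farther up the slope.

```bash
cat >> h.py <<'E'
RB=RS*Ro.from_euler('y',6.5,degrees=True); RTB=RB*Ro.from_euler('x',180,degrees=True)
E
python3 - <<'E'
from h import *
from workcell import status
o=status.get_obs();p,q=o['position'],o['ee_rot']
G=SW+RS.apply([-.002,.0002,.056])
print(go(p,q,G+RB.apply([0,0,.09]),RTB),(G+RB.apply([0,0,.09])).round(3))
E
```

```text
(array([-0.32, 23.2 ,  1.62]), array([ 0.1108, -0.0094,  0.0545])) [0.561 0.013 0.188]
```

Emit:
play_rows(
  plan=[0, 8, 0.5, 0.037, -0.003, 0.01, 0.7, -0.2, 16, 1, 0.074, -0.006, 0.03, 0.7, -0.3, 23.2, 1.6, 0.111, -0.0094, 0.0545, 0.7, -0.3, 23.2, 1.6, 0.111, -0.0094, 0.0545, 0.7, -0.3, 23.2, 1.6, 0.111, -0.0094, 0.0545, 0.7],
)

```text
clock: 10.07
position: [0.5605, 0.0127, 0.1885]
ee_rot: [0.97, -0.133, 0.201, 0.027]
ft_force: [-0.2, 0.3, 1.3]
grip_width: 0.703
grasp_force: 0.0
```

Run:
```python
from h import *
from workcell import status
o=status.get_obs();p,q=o['position'],o['ee_rot']
G=SW+RS.apply([-.002,.0002,.056])
print(go(p,q,G,RTB),o['joint_pos'].round(2))
```

```text
(array([-0.04,  0.15, -0.01]), array([-0.0001, -0.    ,  0.0908])) [ 0.31  0.02 -0.52  2.01  0.28  0.77 -2.22]
```

Descend, grip and lift 30 mm along the tool.

Emit:
play_rows(
  plan=[0, 0, 0, 0, 0, 0.045, 0.7, 0, 0, 0, 0, 0, 0.08, 0.7, 0, 0, 0, 0, 0, 0.09, 0.7, 0, 0, 0, 0, 0, 0.09, 0.7, 0, 0, 0, 0, 0, 0.09, 0, 0, 0, 0, 0, 0, 0.09, 0, 0, 0, 0, 0, 0, 0.09, 0, 0, 0, 0, 0, 0, 0.09, 0, 0, 0, 0, 0, 0, 0.09, 0, 0, 0, 0, 0, 0, 0.09, 0],
  squeeze=70,
)

```text
clock: 11.32
position: [0.5958, 0.0032, 0.1068]
ee_rot: [0.97, -0.133, 0.202, 0.027]
ft_force: [-3.9, -0.4, 7.9]
grip_width: 0.339
grasp_force: 68.3
```

Run:
```python
from h import *
from workcell import status
o=status.get_obs();p,q=o['position'],o['ee_rot']
print(RS.inv().apply(p-SW),RS.inv().apply(o['ft_force']),o['torque'],o['grip_width'])
# lift to TCP slot (x=.006,z=.056+.03), level
print(go(p,q,SW+RS.apply([.008,0,.086]),RT))
```

```text
[-0.00063356  0.00041732  0.05715607] [ 0.83316386 -1.4353919   8.68236377] [0.02249539 0.76023131 0.04579829] 0.33886271001140833
(array([-0.05,  6.48, -0.01]), array([ 0.0053,  0.0004, -0.0296]))
```

Emit:
play_rows(
  plan=[0, 0, 0, 0, 0, -0.015, 0, 0, 0, 0, 0, 0, -0.03, 0, 0, 3, 0, 0.003, 0, -0.03, 0, 0, 6.5, 0, 0.006, 0.0004, -0.03, 0, 0, 6.5, 0, 0.006, 0.0004, -0.03, 0, 0, 6.5, 0, 0.006, 0.0004, -0.03, 0],
)

```text
clock: 12.08
position: [0.5889, 0.0043, 0.1354]
ee_rot: [0.957, -0.131, 0.255, 0.035]
ft_force: [-0.3, -0.9, -5.3]
grip_width: 0.339
grasp_force: 70.4
```

Run:
```python
from h import *
from workcell import status
o=status.get_obs();p,q=o['position'],o['ee_rot']
print(RS.inv().apply(p-SW).round(4),RS.inv().apply(o['ft_force']),(RT.inv()*Ro.from_quat(q)).as_rotvec(degrees=True))
m=viewer.camera_model('wrist');im=viewer.camera('wrist')
np.save('w6.npy',im)
g=cv2.cvtColor(im,cv2.COLOR_RGB2GRAY).astype(int)
def ed(v,o,t=25): d=np.diff(v);return [(i+o+.5,int(d[i])) for i in range(len(d)) if abs(d[i])>t]
for c in(265,280,295): print('barcol',c,ed(g[80:240,c-2:c+3].mean(1),80))
print('row200',ed(g[200,200:350],200),'row220',ed(g[240,200:350],200))
# expected bar hi end if bar x = TCP x -.001, pure level
x,_,z=RS.inv().apply(p-SW)
for dx in(-.004,-.001,.002):
  print(dx,[proj(m,SW+RS.apply([x+dx+.055,y,z+.011])).round(1).tolist() for y in(.015,-.015)])
# lip: mid-slot column, rows
Q=lambda xx,yy,zz:proj(m,SN+RS.apply([xx,yy,zz])).round(1).tolist()
print('lip in',Q(-.063,.057,.012),'out',Q(-.069,.057,.012),'step',Q(-.063,.057,0),'back',Q(.069,.057,0))
for yy in(.052,.057,.062):
  c=int(round(Q(-.063,yy,.012)[0]));print(c,[im[r,c].tolist() for r in range(225,300,3)])
```

```text
[ 0.0077 -0.0004  0.0854] [-2.71931796 -0.92788473 -4.58703108] [ 0.02898435 -0.15338251  0.03201429]
barcol 265 [(153.5, -68), (178.5, 45), (179.5, 35)]
barcol 280 [(155.5, -64), (178.5, 40), (179.5, 31)]
barcol 295 [(129.5, -52), (130.5, -36), (178.5, 48), (179.5, 29)]
row200 [(240.5, 49), (319.5, -51)] row220 [(227.5, -32), (242.5, 46), (317.5, -63)]
-0.004 [[239.2, 183.2], [320.2, 183.4]]
-0.001 [[238.8, 175.2], [320.5, 175.4]]
0.002 [[238.5, 167.1], [320.8, 167.3]]
lip in [368.4, 320.0] out [367.7, 326.9] step [364.4, 310.2] back [380.9, 134.5]
375 [[114, 87, 54], [118, 91, 56], [123, 94, 58], [120, 91, 57], [110, 85, 52], [115, 87, 52], [114, 87, 52], [115, 87, 54], [119, 91, 55], [106, 81, 50], [105, 80, 49], [114, 88, 54], [108, 80, 53], [98, 74, 45], [80, 60, 36], [70, 52, 30], [73, 55, 35], [77, 58, 35], [81, 62, 37], [84, 64, 42], [86, 66, 41], [89, 67, 40], [91, 69, 43], [96, 74, 46], [77, 55, 34]]
368 [[119, 90, 58], [121, 92, 57], [122, 93, 57], [119, 91, 55], [109, 85, 52], [115, 88, 54], [117, 89, 58], [112, 84, 53], [119, 91, 57], [108, 82, 52], [109, 83, 52], [121, 93, 56], [116, 88, 57], [116, 90, 56], [122, 92, 56], [114, 86, 53], [114, 87, 54], [117, 90, 54], [111, 85, 52], [111, 86, 52], [118, 90, 54], [112, 86, 53], [115, 87, 52], [39, 22, 15], [36, 20, 4]]
362 [[161, 122, 77], [155, 118, 72], [152, 116, 71], [148, 112, 69], [147, 112, 68], [151, 115, 70], [162, 124, 75], [171, 130, 80], [196, 150, 90], [195, 150, 89], [196, 151, 94], [124, 95, 59], [117, 90, 55], [116, 88, 55], [121, 92, 54], [114, 87, 55], [115, 88, 54], [116, 90, 54], [112, 85, 51], [114, 86, 53], [120, 92, 57], [113, 87, 54], [116, 88, 56], [35, 19, 9], [43, 28, 16]]
```

The bar's high end is at row 179, so the bar is at x≈+6 mm in my frame. The lip's dark face starts at about row 293, which puts it near −55 mm in my frame. So the thin bar rests against the lip, at slot x ≈ −8, and my slot origin is 8 mm too low. At x≈+9 mm the thick bar will clear the lip.

Emit:
play_rows(
  plan=[0, 0, 0, 0.003, 0, 0, 0, 0, 0, 0, 0.003, 0, 0.01, 0, 0, 0, 0, 0.003, 0, 0.018, 0, 0, 0, 0, 0.003, 0, 0.022, 0, 0, 0, 0, 0.003, 0, 0.025, 0, 0, 0, 0, 0.003, 0, 0.025, 0],
)

```text
clock: 12.88
position: [0.6034, 0.0003, 0.1145]
ee_rot: [0.957, -0.131, 0.255, 0.035]
ft_force: [0.4, -0.1, -4.9]
grip_width: 0.338
grasp_force: 70.5
```

```bash
cat > st.py <<'E'
from h import *
from workcell import status
import sys
S=SW if sys.argv[1]=='W' else SM
o=status.get_obs();p,q=o['position'],o['ee_rot']
print(RS.inv().apply(p-S).round(4),RS.inv().apply(o['ft_force']).round(1),o['torque'].round(2),(RT.inv()*Ro.from_quat(q)).as_rotvec(degrees=True).round(2),o['grip_width'],o['clock'])
E
python3 st.py W
```

```text
[ 0.0102 -0.0003  0.0598] [-2.1 -0.  -4.5] [ 0.3   1.13 -0.05] [ 0.04 -0.13  0.02] 0.3380386627120963 12.875
```

It is free, past the earlier jam. Continuing gently.

Emit:
play_rows(
  plan=[0, 0, 0, 0, 0, 0.002, 0, 0, 0, 0, 0, 0, 0.004, 0, 0, 0, 0, 0, 0, 0.005, 0, 0, 0, 0, 0, 0, 0.005, 0],
)

```text
clock: 13.38
position: [0.6058, -0.0004, 0.1104]
ee_rot: [0.957, -0.131, 0.255, 0.035]
ft_force: [-0.5, -0.3, -6.0]
grip_width: 0.335
grasp_force: 70.5
```

```bash
python3 st.py W
```

```text
[ 0.0104 -0.0003  0.0549] [-3.3 -0.4 -5. ] [ 0.3   1.09 -0.03] [ 0.04 -0.12  0.02] 0.33508703843192855 13.375
```

Emit:
play_rows(
  plan=[0, 0, 0, 0, 0, 0.001, 0, 0, 0, 0, 0, 0, 0.002, 0, 0, 0, 0, 0, 0, 0.003, 0, 0, 0, 0, 0, 0, 0.003, 0],
)

```text
clock: 13.88
position: [0.6072, -0.0008, 0.1078]
ee_rot: [0.957, -0.131, 0.255, 0.035]
ft_force: [-0.8, -0.1, -4.7]
grip_width: 0.339
grasp_force: 71.0
```

```bash
python3 st.py W
```

```text
[ 0.0104 -0.0003  0.052 ] [-2.9 -0.3 -3.7] [ 0.23  1.21 -0.03] [ 0.03 -0.12  0.02] 0.33921381868809275 13.875
```

Emit:
play_rows(
  plan=[0, 0, 0, 0, 0, 0.001, 0, 0, 0, 0, 0, 0, 0.002, 0, 0, 0, 0, 0, 0, 0.003, 0, 0, 0, 0, 0, 0, 0.003, 0],
)

```text
clock: 14.38
position: [0.6074, -0.0006, 0.1072]
ee_rot: [0.957, -0.131, 0.256, 0.036]
ft_force: [-48.7, 3.7, 42.4]
grip_width: 0.339
grasp_force: 79.4
```

```bash
python3 st.py W
```

```text
[ 0.0101 -0.0002  0.0514] [-20.3  -9.5  60.7] [-0.43  4.69 -1.14] [-0.11 -0.08 -0.04] 0.33869191685988165 14.375
```

There is firm, square contact at 51.5 mm. I'll ease off, release and retreat.

Emit:
play_rows(
  plan=[0, 0, 0, 0, 0, -0.0025, 0, 0, 0, 0, 0, 0, -0.0025, 0.5, 0, 0, 0, 0, 0, -0.0025, 0.5, 0, 0, 0, 0, 0, -0.0025, 0.5, 0, 0, 0, 0, 0, -0.0025, 0.5, 0, 0, 0, 0, 0, -0.03, 0.5, 0, 0, 0, 0, 0, -0.08, 0.7, 0, 0, 0, 0, 0, -0.13, 1, 0, 0, 0, 0, 0, -0.165, 1, 0, 0, 0, 0, 0, -0.165, 1, 0, 0, 0, 0, 0, -0.165, 1],
)

```text
clock: 15.75
position: [0.5294, 0.0205, 0.2477]
ee_rot: [0.957, -0.131, 0.255, 0.035]
ft_force: [0.7, -0.6, -1.5]
grip_width: 1.005
grasp_force: 0.0
```

```bash
cat > meas.py <<'E'
from h import *
from workcell import status
o=status.get_obs();p,q=o['position'],o['ee_rot'];print(RS.inv().apply(p-SW),o['clock'])
m=viewer.camera_model('wrist');im=viewer.camera('wrist');g=cv2.cvtColor(im,cv2.COLOR_RGB2GRAY).astype(int)
hsv=cv2.cvtColor(im,cv2.COLOR_RGB2HSV)
for n,S,t in(('W',SW,.03),('M',SM,.022),('N',SN,.014)):
    e=[[proj(m,S+RS.apply([x,y,.065])) for y in(t/2,-t/2)] for x in(-.055,.055)]
    print(n,'pred lo',np.round(e[0],1).tolist(),'hi',np.round(e[1],1).tolist())
    a=np.min(np.concatenate(e),0).astype(int)-14;b=np.max(np.concatenate(e),0).astype(int)+14
    for v in(80,150):
        k=((hsv[a[1]:b[1],a[0]:b[0],1]<45)&(hsv[a[1]:b[1],a[0]:b[0],2]>v)).astype(np.uint8)
        cs=cv2.findContours(k,0,2)[0]
        if cs: c=max(cs,key=cv2.contourArea)+a;print('  seen',v,cv2.contourArea(c),cv2.boxPoints(cv2.minAreaRect(c.astype(np.float32))).round(1).tolist())
    # rows at the predicted centreline
    c0=np.mean(e[0],0);c1=np.mean(e[1],0)
    for c,s in((c1,'hi'),(c0,'lo')):
        v=g[int(c[1])-16:int(c[1])+17,int(c[0])-2:int(c[0])+3].mean(1);d=np.diff(v)
        print('  ',s,[(int(c[1])-15.5+i,int(d[i])) for i in range(len(d)) if abs(d[i])>22])
E
python3 meas.py
python3 - <<'E'
from h import *
a=viewer.camera('top');np.save('t7.npy',a);g=cv2.cvtColor(a,cv2.COLOR_RGB2HSV)
m=viewer.camera_model('top')
for S,(x0,y0,x1,y1) in((SW,(220,165,262,240)),(SN,(288,178,322,255))):
    k=((g[y0:y1,x0:x1,1]<45)&(g[y0:y1,x0:x1,2]>110)).astype(np.uint8)
    c=max(cv2.findContours(k,0,2)[0],key=cv2.contourArea)+[x0,y0];b=cv2.boxPoints(cv2.minAreaRect(c.astype(np.float32)))
    b=b[np.argsort(b[:,1])];print('top',cv2.contourArea(c),b.round(1).tolist(),'mid',b[:2].mean(0),b[2:].mean(0),'pred',proj(m,S+RS.apply([.055,0,.065])),proj(m,S+RS.apply([-.055,0,.065])))
E
```

```text
[ 0.01046468 -0.00071595  0.21346512] 15.75
W pred lo [[263.9, 265.8], [295.5, 265.8]] hi [[262.1, 148.9], [297.5, 148.9]]
  seen 80 3885.5 [[263.0, 265.0], [263.0, 142.0], [297.0, 142.0], [297.0, 265.0]]
  seen 150 3236.5 [[264.0, 264.0], [264.0, 150.0], [297.0, 150.0], [297.0, 264.0]]
   hi [(141.5, -48), (149.5, 79)]
   lo [(264.5, -54)]
M pred lo [[336.5, 265.9], [359.6, 265.9]] hi [[343.5, 149.0], [369.5, 149.0]]
   hi []
   lo [(250.5, 65)]
N pred lo [[400.6, 266.0], [415.4, 266.1]] hi [[415.5, 149.1], [432.0, 149.1]]
  seen 80 1676.5 [[397.0, 142.0], [430.6000061035156, 140.60000610351562], [435.70001220703125, 264.0], [402.1000061035156, 265.3999938964844]]
  seen 150 1441.5 [[402.29998779296875, 263.8999938964844], [417.1000061035156, 148.3000030517578], [431.1000061035156, 150.10000610351562], [416.29998779296875, 265.70001220703125]]
   hi [(149.5, 70)]
   lo [(264.5, -49), (279.5, -29), (280.5, -66), (281.5, -31)]
top 705.5 [[237.89999389648438, 176.1999969482422], [253.0, 180.0], [224.8000030517578, 228.89999389648438], [239.8000030517578, 232.6999969482422]] mid [245.47061 178.11766] [232.29413 230.82353] pred [245.70341063 178.1877799 ] [233.13490875 230.8675963 ]
top 333.0 [[305.6000061035156, 196.0], [312.3999938964844, 198.0], [290.1000061035156, 248.1999969482422], [297.0, 250.3000030517578]] mid [308.99997 197.     ] [293.5145  249.26355] pred [308.99256436 196.95836501] [293.42047543 249.16925237]
```

The thick bar now lines up exactly with the thin bar in both views (wrist rows 149.5–264.5, and the top view within 1 px), so it is home. Next is the medium bar, measured from the stored wrist picture.

Run:
```python
from h import *
import json
from workcell import status
m={k:np.array(v) for k,v in json.load(open('w5.json')).items()}
im=np.load('w5.npy');g=cv2.cvtColor(im,cv2.COLOR_RGB2HSV)[112:245,258:305]
k=((g[:,:,1]<40)&(g[:,:,2]>170)).astype(np.uint8)
c=max(cv2.findContours(k,0,2)[0],key=cv2.contourArea)+[258,112]
b=cv2.boxPoints(cv2.minAreaRect(c.astype(np.float32)));print(b.round(1).tolist())
W=np.array([onz(m,p,.065) for p in b]);C=W.mean(0);print(W.round(4).tolist(),C)
d=[W[i]-W[i-1] for i in range(4)];print([(np.linalg.norm(x).round(4),np.degrees(np.arctan2(x[1],x[0])).round(1)) for x in d])
o=status.get_obs();p,q=o['position'],o['ee_rot']
C[2]=.15;print(go(p,q,C,down(-14)),o['joint_pos'].round(2))
```

```text
[[269.8999938964844, 233.8000030517578], [271.0, 123.80000305175781], [293.0, 124.0], [291.8999938964844, 234.10000610351562]]
[[0.4126, 0.0505, 0.065], [0.5165, 0.0227, 0.065], [0.5115, 0.0033, 0.065], [0.407, 0.0289, 0.065]] [0.46190026 0.02635091 0.065     ]
[(np.float64(0.0223), np.float64(75.5)), (np.float64(0.1075), np.float64(-15.0)), (np.float64(0.0201), np.float64(-104.4)), (np.float64(0.1076), np.float64(166.2))]
(array([  0.4 , -29.77,  -1.59]), array([-0.1058,  0.0126,  0.0511])) [ 0.27 -0.18 -0.5   2.09  0.23  0.77 -2.21]
```

Emit:
play_rows(
  plan=[0, -10, 0, -0.05, 0.004, 0, 1, 0, -20, -1, -0.09, 0.01, 0.02, 1, 0.4, -29.8, -1.6, -0.106, 0.0126, 0.051, 1, 0.4, -29.8, -1.6, -0.106, 0.0126, 0.051, 1, 0.4, -29.8, -1.6, -0.106, 0.0126, 0.051, 1],
)

```text
clock: 16.48
position: [0.4621, 0.0269, 0.151]
ee_rot: [0.993, -0.122, 0.001, -0.0]
ft_force: [0.1, 0.2, -0.6]
grip_width: 1.002
grasp_force: 0.0
```

Run:
```python
from h import *
from workcell import status
o=status.get_obs();p,q=o['position'],o['ee_rot']
print(p,go(p,q,[.4619,.0264,.054],down(-14.2)))
```

```text
[0.46213199 0.02688179 0.15096891] (array([-0.02, -0.12,  0.23]), array([-0.0003,  0.0006,  0.097 ]))
```

Emit:
play_rows(
  plan=[0, 0, 0, 0, 0.0005, 0.05, 1, 0, 0, 0, 0, 0.0005, 0.097, 1, 0, 0, 0, 0, 0.0005, 0.097, 1, 0, 0, 0, 0, 0.0005, 0.097, 0, 0, 0, 0, 0, 0.0005, 0.097, 0, 0, 0, 0, 0, 0.0005, 0.097, 0, 0, 0, 0, 0, 0.0005, 0.097, 0, 0, 0, 0, 0, 0.0005, 0.097, 0, 0, 0, 0, 0, 0.0005, 0.097, 0, 0, 0, 0, 0, 0.0005, 0.097, 0, 0, 0, 0, 0, 0.0005, 0.097, 0],
  squeeze=70,
)

```text
clock: 17.85
position: [0.4628, 0.0262, 0.0553]
ee_rot: [0.993, -0.122, 0.001, -0.0]
ft_force: [-3.6, -0.2, 10.5]
grip_width: 0.242
grasp_force: 68.2
```

Run:
```python
from h import *
from workcell import status
o=status.get_obs();p,q=o['position'],o['ee_rot']
H=SM+RS.apply([.010,0,.054+.085]);A=H.copy();A[2]+=.07
for t in(A,H):print(p,t.round(3),go(p,q,t,RT),o['grip_width'])
```

```text
[0.4627943  0.02624947 0.05533312] [ 0.548 -0.051  0.253] (array([-0.46, 29.84,  1.57]), array([ 0.1016,  0.0546, -0.1974])) 0.24160410232400717
[0.4627943  0.02624947 0.05533312] [ 0.548 -0.051  0.183] (array([-0.46, 29.84,  1.57]), array([ 0.1014,  0.0547, -0.1274])) 0.24160410232400717
```

Emit:
play_rows(
  plan=[0, 0, 0, 0, 0, -0.05, 0, 0, 0, 0, 0, 0, -0.1, 0, 0, 0, 0, 0, 0, -0.15, 0, 0, 7, 0.4, 0.02, 0.015, -0.197, 0, -0.2, 15, 0.8, 0.05, 0.03, -0.197, 0, -0.3, 22, 1.2, 0.075, 0.045, -0.197, 0, -0.46, 29.84, 1.57, 0.1015, 0.0547, -0.197, 0, -0.46, 29.84, 1.57, 0.1015, 0.0547, -0.16, 0, -0.46, 29.84, 1.57, 0.1015, 0.0547, -0.128, 0, -0.46, 29.84, 1.57, 0.1015, 0.0547, -0.128, 0, -0.46, 29.84, 1.57, 0.1015, 0.0547, -0.128, 0],
)

```text
clock: 19.23
position: [0.5477, -0.0514, 0.1835]
ee_rot: [0.957, -0.131, 0.256, 0.035]
ft_force: [1.1, 0.1, -4.1]
grip_width: 0.242
grasp_force: 70.9
```

```bash
python3 st.py M
python3 - <<'E'
from h import *
from workcell import status
o=status.get_obs();p,q=o['position'],o['ee_rot'];x,y,z=RS.inv().apply(p-SM)
m=viewer.camera_model('wrist');im=viewer.camera('wrist');g=cv2.cvtColor(im,cv2.COLOR_RGB2GRAY).astype(int)
def ed(v,o,t=25): d=np.diff(v);return [(i+o+.5,int(d[i])) for i in range(len(d)) if abs(d[i])>t]
e=[proj(m,SM+RS.apply([x-.001+.055,y+s,z+.0097])) for s in(.011,-.011)];print('pred bar hi',np.round(e,1).tolist())
c=int(np.mean(e,0)[0]);r=int(e[0][1])
print(ed(g[r-20:r+21,c-2:c+3].mean(1),r-20),ed(g[r+25:r+30].mean(0)[c-60:c+60],c-60))
for rr in(.045,.06):
  pr=[proj(m,SM+RS.apply([rr,yy,.028])) for yy in(.0445,.0165,-.0165,-.0445)];R=int(pr[0][1]);print(R,np.round(pr,0)[:,0],ed(g[R-1:R+2].mean(0)[200:400],200,20))
print('thick',np.round([proj(m,SW+RS.apply([.055,s,.065])) for s in(.015,-.015)]),ed(g[150:230,int(proj(m,SW+RS.apply([.055,0,.065]))[0])],150))
E
```

```text
[ 1.030e-02 -1.000e-04  1.394e-01] [-1.2  0.4 -4. ] [ 0.29  0.92 -0.01] [ 0.   -0.03 -0.01] 0.2416842550022004 19.225
pred bar hi [[251.3, 174.4], [310.5, 174.6]]
[(175.5, 44), (176.5, 33)] [(254.5, 38), (309.5, -35), (310.5, 27), (328.5, -59)]
168 [221. 258. 303. 340.] [(200.5, -22), (201.5, -61), (207.5, -26), (305.5, 22), (330.5, -41), (360.5, 49), (361.5, 35), (362.5, 32), (380.5, -22), (381.5, -46)]
148 [220. 258. 303. 341.] [(208.5, -64), (219.5, 38), (220.5, 41), (261.5, -21), (265.5, 25), (266.5, 32), (270.5, -20), (280.5, -60), (296.5, -21), (298.5, 21), (299.5, 20), (303.5, 60), (342.5, -25), (360.5, -22), (361.5, -24), (375.5, 35)]
thick [[153. 163.]
 [201. 163.]] [(163.5, 72), (210.5, -70)]
```

The bar and the walls line up within about 1 px. Lowering.

Emit:
play_rows(
  plan=[0, 0, 0, 0, 0, 0.03, 0, 0, 0, 0, 0, 0, 0.05, 0, 0, 0, 0, 0, 0, 0.06, 0, 0, 0, 0, 0, 0, 0.07, 0, 0, 0, 0, 0, 0, 0.077, 0, 0, 0, 0, 0, 0, 0.08, 0, 0, 0, 0, 0, 0, 0.08, 0],
)

```text
clock: 20.15
position: [0.5856, -0.0623, 0.113]
ee_rot: [0.957, -0.131, 0.256, 0.035]
ft_force: [0.2, -1.4, -3.7]
grip_width: 0.244
grasp_force: 70.9
```

```bash
python3 st.py M
```

```text
[ 0.0093 -0.0004  0.0586] [-1.4 -1.3 -3.5] [ 0.01  1.09 -0.12] [-0.02 -0.08 -0.02] 0.24435313142279616 20.15
```

Emit:
play_rows(
  plan=[0, 0, 0, 0, 0, 0.001, 0, 0, 0, 0, 0, 0, 0.002, 0, 0, 0, 0, 0, 0, 0.003, 0, 0, 0, 0, 0, 0, 0.004, 0, 0, 0, 0, 0, 0, 0.004, 0],
)

```text
clock: 20.78
position: [0.5871, -0.0624, 0.1107]
ee_rot: [0.957, -0.131, 0.256, 0.036]
ft_force: [-26.0, 3.5, 21.3]
grip_width: 0.244
grasp_force: 75.9
```

```bash
python3 st.py M
```

```text
[ 0.0093 -0.0001  0.0559] [-11.9  -3.7  31.4] [-0.15  2.95 -0.5 ] [-0.08 -0.05 -0.06] 0.24384814747553052 20.775
```

There is square contact at 55.9 mm, which is the expected step height. Releasing.

Emit:
play_rows(
  plan=[0, 0, 0, 0, 0, -0.0015, 0, 0, 0, 0, 0, 0, -0.0015, 0.42, 0, 0, 0, 0, 0, -0.0015, 0.42, 0, 0, 0, 0, 0, -0.0015, 0.42, 0, 0, 0, 0, 0, -0.0015, 0.42, 0, 0, 0, 0, 0, -0.03, 0.42, 0, 0, 0, 0, 0, -0.08, 0.5, 0, 0, 0, 0, 0, -0.13, 1, 0, 0, 0, 0, 0, -0.165, 1, 0, 0, 0, 0, 0, -0.165, 1, 0, 0, 0, 0, 0, -0.165, 1],
)

```text
clock: 22.15
position: [0.5082, -0.0407, 0.252]
ee_rot: [0.957, -0.131, 0.256, 0.035]
ft_force: [-0.4, 0.1, 0.4]
grip_width: 1.002
grasp_force: 0.0
```

```bash
python3 meas.py;python3 - <<'E'
from h import *
a=viewer.camera('top');g=cv2.cvtColor(a,cv2.COLOR_RGB2HSV)
m=viewer.camera_model('top')
for S,(x0,y0,x1,y1) in((SW,(220,165,262,240)),(SM,(258,175,290,250)),(SN,(288,178,322,255))):
    k=((g[y0:y1,x0:x1,1]<45)&(g[y0:y1,x0:x1,2]>110)).astype(np.uint8)
    c=max(cv2.findContours(k,0,2)[0],key=cv2.contourArea)+[x0,y0];b=cv2.boxPoints(cv2.minAreaRect(c.astype(np.float32)))
    b=b[np.argsort(b[:,1])];print('top',cv2.contourArea(c),'mid',b[:2].mean(0),b[2:].mean(0),'pred',proj(m,S+RS.apply([.055,0,.065])),proj(m,S+RS.apply([-.055,0,.065])))
E
```

```text
[ 0.00918251 -0.06538564  0.21917943] 22.15
W pred lo [[197.1, 261.8], [228.2, 261.9]] hi [[187.5, 146.5], [222.2, 146.6]]
  seen 80 4304.0 [[188.3000030517578, 141.8000030517578], [230.8000030517578, 139.6999969482422], [236.6999969482422, 260.5], [194.1999969482422, 262.6000061035156]]
  seen 150 1859.5 [[188.6999969482422, 148.0], [221.89999389648438, 146.3000030517578], [225.10000610351562, 207.5], [192.0, 209.3000030517578]]
   hi [(140.5, -25), (146.5, 23), (147.5, 57)]
   lo [(260.5, -32)]
M pred lo [[268.5, 262.0], [291.2, 262.0]] hi [[267.4, 146.7], [292.9, 146.8]]
  seen 80 2689.5 [[268.0, 141.0], [293.0, 141.0], [293.0, 261.0], [268.0, 261.0]]
  seen 150 2388.5 [[269.0, 148.0], [292.0, 148.0], [292.0, 261.0], [269.0, 261.0]]
   hi [(147.5, 62)]
   lo [(260.5, -32)]
N pred lo [[331.6, 262.1], [346.1, 262.1]] hi [[338.0, 146.9], [354.2, 146.9]]
  seen 80 1637.0 [[330.0, 141.0], [352.8999938964844, 140.60000610351562], [354.8999938964844, 260.79998779296875], [332.1000061035156, 261.20001220703125]]
  seen 150 1435.5 [[332.5, 260.70001220703125], [339.6000061035156, 147.1999969482422], [353.79998779296875, 148.10000610351562], [346.70001220703125, 261.6000061035156]]
   hi [(146.5, 22), (147.5, 68)]
   lo [(260.5, -35)]
top 406.0 mid [245.47061 178.11766] [238.41177 206.35295] pred [245.70341063 178.1877799 ] [233.13490875 230.8675963 ]
top 537.5 mid [279.21164 188.05544] [265.3989  240.79497] pred [279.29998352 188.15200432] [265.14242005 240.58452351]
top 333.5 mid [309.01242 197.0037 ] [293.47952 249.25067] pred [308.99256436 196.95836501] [293.42047543 249.16925237]
```

All three bars line up exactly (wrist rows 147.5–260.5, top view within 0.4 px where visible), and the gripper is clear of everything. Handing in.

```bash
python3 -c "
from workcell import manip
print(manip.hand_in())"
```

```text
the job is handed in; nothing more can be done
None
```

The thick and medium bars are home in their own slots, level with the untouched thin bar in the last camera check, and the job is handed in at about 22 s of the 56 s (the result was not reported back).

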